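# Clamp a bearing in the quick-release rail clamp

## Robot

A 7-joint arm with a two-finger parallel gripper is mounted at the origin on a cart in front of the work surface, level with it; the furniture and walls round the work are solid. World frame = base frame: x ahead of the robot, y to its left, z up, the work surface at z = 0. Lengths are in m, angles in rad, forces in N, time in s.
With the tool pointing down it reaches from about 0.425 to 0.925 m from the base axis. Payload 6.8 kg.
Tool frame: the origin (TCP) lies on the mounting face of the last link; the fingertips stand 173 mm ahead of it and the grasp point (between the pads) lies 155 mm ahead of it; z points along the fingers, y is the line along which they close (so a half turn about z gives the same grasp; the last joint's range is limited). The gripper opens to 85 mm and grips with 20 to 120 N. Pads are 22 mm wide; open, the fingers measure 114 mm over their backs; the gripper's body (76 mm by 85 mm) begins 54 mm behind the grasp point. The pads swing forward as they close: fully open they stand 13 mm farther back than shut.
Start: joints at [1.229, 0.477, 0.022, 1.555, -0.011, 1.109, -0.083], TCP at [0.156, -0.657, 0.405] pointing down, gripper open.
Joint ranges: [-2.96, 2.96], [-0.34, 2.1], [-1.41, 1.46], [0.24, 2.44], [-1.37, 4.51], [0.17, 1.92], [-2.96, 2.96]. Speed limits (rad/s): [2.39, 2.39, 3.14, 3.14, 3.14, 3.14, 3.14].

## Interface

Orientations are given as a rotation vector (axis times angle).
In Python, from bench import r gives the robot as it stands.
- The arm moves only by the tool carry_out, never from a script. Its argument "moves" is a list of rows, each a list of 5 numbers: the shift along the tool's x, y, z in m, then the turn about the tool's z in rad, then the finger opening in m, from 0 to 0.0854. In form: [[dx, dy, dz, roll, claw], ...]. A call has exactly 8 rows; each row is the pose to reach, as a shift and turn from the pose commanded when the call began, along the tool's axes at that moment; what a row does not reach only later rows make up. A row lasts 1/10 s, in which the tool goes at most 50 mm and 8.59 degrees, less where a joint would pass 70% of its speed; a pose out of reach is approached as far as the arm can. A call with a gripper value outside its range is refused whole. The fingers move at their own pace and stop on an object; "force" is the grip in N (left out, the last holds). Time passes only in rows, so rows that repeat a pose let the fingers close, or fill a call up. It gives the time, the measured TCP pose, the force, the opening and the grip force at its end, in the units of the state.
- r.get_obs(): the state, without advancing time (a new reading comes with each control period).
- r.grab_frame(name): name is "side" or "top" or "wrist"; returns the picture (384x512x3 uint8, red, green, blue); there is no depth.
- r.calibration(name): a dict with "fx", "fy", "cx", "cy" (pixels), "rvec" (rotation vector, rad) and "tvec" (3), from world to camera coordinates, as OpenCV has them. Camera axes: x right, y down, z forward; pixel columns grow to the right and rows downward; lengths in m; the calibration is good to about 2 mm. The wrist camera is an equidistant fisheye: a pixel r from the principal point sees the ray r / f radians off the axis. A picture is of the moment at which its call begins: read the wrist's pose just before it. calibration takes no time and is no camera call; for the wrist camera it gives the pose at the moment of the call.
- r.hand_in(): hands the job in; it is judged then, once.
The state is a dict: "clock": time; "joints": joint angles; "qvel": joint speeds; "tau": joint torques, N m; "tcp_pos": TCP position; "orientation": TCP orientation; "contact_force": force on the tool from outside, world axes, zero at the start; "moment": the same for the moment, N m; "grip_width": finger opening in m; "gripper_force": force on a finger pad.
Only numpy, scipy, OpenCV 4.12 (cv2) and the standard library are available. Lean on these libraries where they do the work, as an engineer would, in place of code of your own. Each camera call takes 0.05 s, during which the arm holds its last target. There are 200 camera calls.

## Task

Lay the smaller of the two ball bearings flat on the rail of the quick-release clamp, between the vee jaw and the sliding jaw, and let go of it. Then hold the thumb release down while you slide the jaw along until its sprung pad is pushed well in by the bearing in the vee, and let the release pop up fully: the jaw must stay locked, with the pad still pushed in against the bearing. Do not force the clamp, and leave everything else where it is.

Things in the scene. Friction and masses are not known exactly. Their poses are not given: they have to be found in the camera images.
- clamp: Quick-release rail clamp, fixed to the bench (place and yaw change). Origin on the bench under the rail's middle; z up, y along the rail. Rail 40 mm wide (x), 260 long (y), flat top at z = 26 mm; two dark feet 84 mm wide, 10 high at y = +-112. The fixed dark vee jaw is at its -y end, the grey sliding carriage on its +y side. Square rack teeth, pitch 8 mm, on its -x flank.
- nest (a point): On the rail's top, where the centre of the smaller bearing's underside lies when it is fully in the vee: clamp x = 0, z = 26 mm, y = -85 to -55 mm, as the vee jaw has been bolted fast somewhere along there beforehand. The vee jaw is 40 mm wide in x, its vee 120 degrees open towards clamp +y, apex 30 mm behind this point, faces up to z = 44 mm, back up to 52 mm.
- bearing_small: The smaller ball bearing, plain steel ring 52 mm across, 15 mm high, 0.1 to 0.2 kg, loose, lying flat on the bench at the start (it may have swapped places with the larger). Origin at the centre of its underside, z up its axis.
- bearing_large: The larger ball bearing, 62 mm across, 16 mm high; a bystander, to be left alone. Origin at the centre of its underside.
- carriage (a joint): Travel of the grey carriage (56 mm in x, 55 in y) towards the vee (clamp -y), m, 0 to 0.086. Parked at 0 to 0.022, it has free play up to 0.024; beyond, it moves only with the release down, and locks in notches at 0.032, 0.040, ... 0.080 (1 mm play either way). Sliding takes about 2 N plus 4 N per 0.1 m/s.
- release (a joint): How far the thumb release is pressed, m, 0 (up, pawl in the rack) to 0.007 (bottom). The jaw is free only while it is pressed more than about 0.005; 2 N to start, 5.5 N at the bottom. It springs up when the pawl is at a notch; with the pawl under a tooth it stays at about 0.0045 until the jaw shifts a few mm.
- release_top (a point): Centre of the top of the black thumb release on the carriage, 58 mm above the bench when up; moves with both. The release is 40 mm (x) by 36 mm (y), open at its x sides, between two grey cross walls of the carriage, 43 mm apart in y, that stand 8 mm above it: a closed gripper in this trough presses the release and pushes the walls.
- pad (a joint): How far the sprung pad at the carriage's front is pushed in, m, 0 (free) to 0.013 (bottomed); 3 N to start, 0.4 N more per mm. Once let go, its spring pushes the carriage back until the pawl finds a notch, by up to 8 mm: so press it in by 9 to 12 mm before letting go, and it will still be pushed in after that.
- pad_face (a point): Centre of the front face of the sprung pad (a dark plate 40 mm wide, 14 mm high, centre 35 mm above the bench), which meets the bearing. It faces clamp -y.
- bolt: Plain steel bolt 37 mm tall standing on its 20 mm head near the bearings, a loose bystander. Origin at the centre of its underside.
Mind the look-alikes: they are no part of the job. What is shaped like the bearing_small but purple is not meant.

How it is judged:
By the outcome, as a careful person would: the job done as asked, in the order asked, and still so for the second after the job is handed in, with the robot touching nothing.
It also fails if it takes over 48 s, if anything falls off the work surface, if the arm or the gripper's body presses on something with over 40 N, if the wrist force passes 120 N, or if a joint passes its speed limit or range.

## Working session

There is one attempt and no reset: what is moved stays moved. The work goes in short steps, Python scripts to look and compute and a tool call to move; the robot and the scene stay as the last step left them, time stands still between calls to the robot, and variables do not carry over. Pictures are saved under pics/ and viewed, at most 10 in all, crops included, and the job is handed in when it is done.

Besides the shell and the picture viewer there is one more tool, called after "Request:" in YAML: its name, and indented under it one key for each argument. carry_out: Moves the arm, as the interface text tells. Its arguments: {"type":"object","properties":{"moves":{"type":"array","items":{"type":"array","items":{"type":"number"}}},"force":{"type":"number"}},"required":["moves"]}

```bash
ls; mkdir -p pics; python3 - <<'E'
from bench import r
import cv2
o=r.get_obs();print(o)
for n in("top","side"):
    f=r.grab_frame(n);cv2.imwrite(f"pics/{n}0.png",cv2.resize(f[:,:,::-1],(800,600),interpolation=cv2.INTER_CUBIC));print(n,r.calibration(n))
E
```

```text
pics
{'clock': 0.0, 'joints': array([ 1.22894079,  0.47779896,  0.02238165,  1.55644064, -0.0115064 ,
        1.10928804, -0.0830951 ]), 'qvel': array([-0.0011246 , -0.00169406,  0.00082199,  0.00038793,  0.0007132 ,
        0.00278696,  0.00085594]), 'tau': array([-1.29135742e-04, -5.96462452e+01,  1.60780605e+00, -2.81200433e+01,
        1.23868149e-02,  9.48310015e-03,  2.20967837e-05]), 'tcp_pos': array([ 0.15627705, -0.65638261,  0.40373157]), 'orientation': array([-3.11840312e+00, -3.66119414e-01,  5.59685414e-04]), 'contact_force': array([-0.10226497, -0.32880678,  0.05145912]), 'moment': array([-0.01557716, -0.01011206,  0.01492257]), 'gripper_force': 0.0, 'grip_width': 0.08514680902626677}
top {'fx': 433.32049118699797, 'fy': 433.32049118699797, 'cx': 254.59129432456186, 'cy': 191.2464475563561, 'rvec': array([ 2.18762862, -2.13297888,  0.19813093]), 'tvec': array([-0.08289166,  0.51430083,  1.00267953])}
side {'fx': 363.9964746077957, 'fy': 363.9964746077957, 'cx': 260.150972949984, 'cy': 194.78973084036602, 'rvec': array([ 1.99547705, -0.18061908,  0.11359495]), 'tvec': array([-0.50937635,  0.08744217,  0.85622484])}
```

View pics/top0.png

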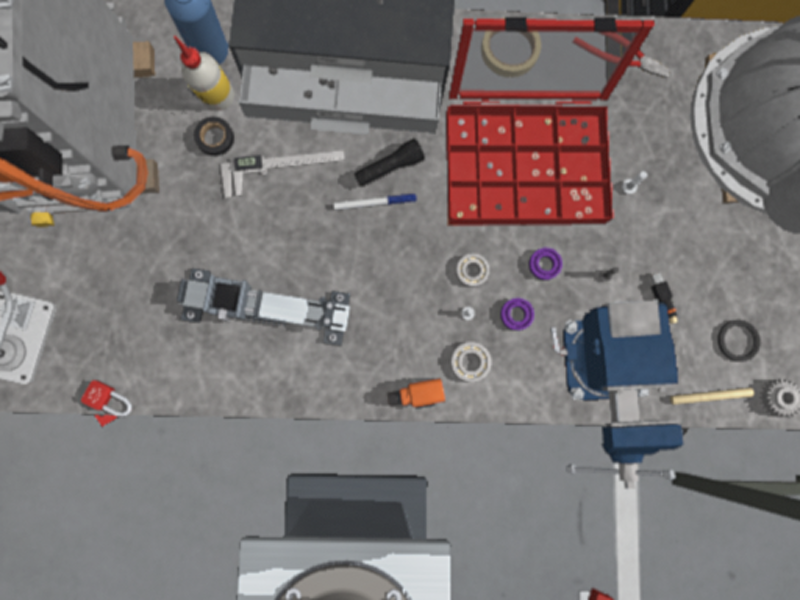

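View pics/side0.png

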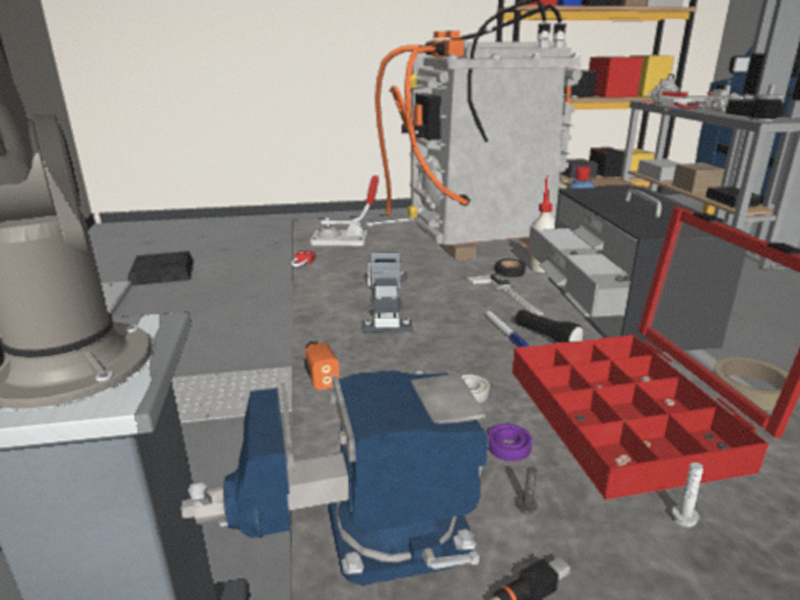

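The top view shows plain steel rings at (473,269) and (470,362), with the lower one looking bigger. There are purple look-alikes at (545,264) and (517,314), the bolt is at (467,313), and the clamp runs from (195,295) to (340,317). The plain ring at (473,269) looks like bearing_small. I'll confirm that in an enlarged crop.

```bash
python3 - <<'E'
import cv2,numpy as np
from bench import r
f=r.grab_frame("top")[:,:,::-1];cv2.imwrite("pics/raw_top.png",f)
a=cv2.resize(f[165:230,105:235],(800,400),interpolation=cv2.INTER_CUBIC)
cv2.imwrite("pics/c1.png",a)
b=cv2.resize(f[150:250,270:370],(600,600),interpolation=cv2.INTER_CUBIC)
cv2.imwrite("pics/c2.png",b)
E
```

```text
(no output)
```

View pics/c1.png

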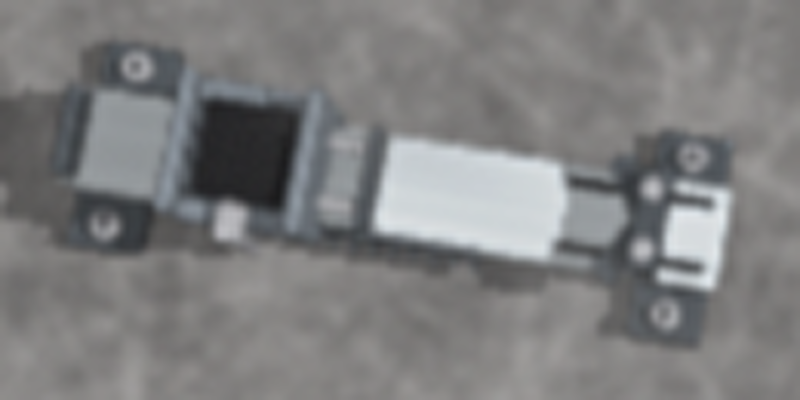

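View pics/c2.png

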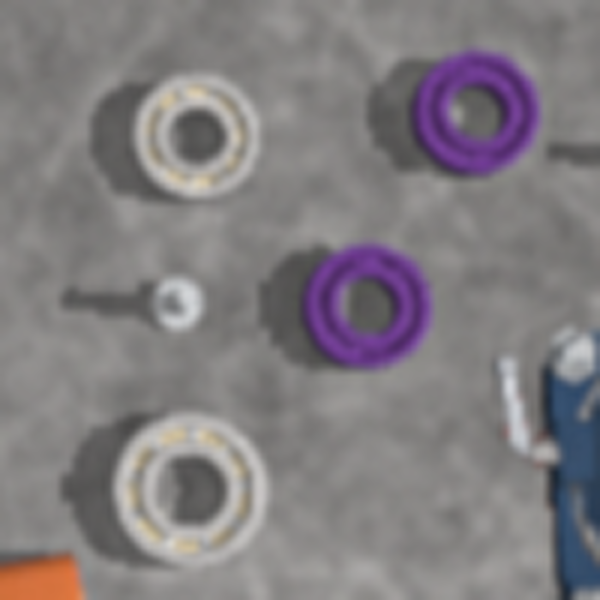

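The crop confirms it: the plain ring at crop (197,136) is clearly smaller than the one at (190,489), and it isn't purple, so it is bearing_small. In the clamp crop, the foot bolts are at (138,66), (105,226), (692,156) and (664,314). The black release is at about (247,155) and the vee is at the right, with its apex near (630,215).

```bash
cat >h.py <<'E'
import cv2,numpy as np
from bench import r
def ray(n,px,c=None):
    c=c or r.calibration(n);R=cv2.Rodrigues(c["rvec"])[0];t=np.array(c["tvec"])
    x=(px[0]-c["cx"])/c["fx"];y=(px[1]-c["cy"])/c["fy"]
    if n=="wrist":
        a=np.hypot(x,y);s=np.sinc(a/np.pi);d=np.array([x*s,y*s,np.cos(a)])
    else: d=np.array([x,y,1])
    return -R.T@t,R.T@d
def at(n,px,z,c=None):
    o,d=ray(n,px,c);return o+d*(z-o[2])/d[2]
def proj(n,P,c=None):
    c=c or r.calibration(n);R=cv2.Rodrigues(c["rvec"])[0];p=R@np.array(P)+c["tvec"]
    if n=="wrist":
        a=np.arctan2(np.hypot(p[0],p[1]),p[2]);k=a/np.hypot(p[0],p[1]);return np.array([c["cx"]+c["fx"]*p[0]*k,c["cy"]+c["fy"]*p[1]*k])
    return np.array([c["cx"]+c["fx"]*p[0]/p[2],c["cy"]+c["fy"]*p[1]/p[2]])
def frame():
    o=r.get_obs();return o["tcp_pos"],cv2.Rodrigues(o["orientation"])[0],o
E
python3 - <<'E'
from h import *
np.set_printoptions(precision=4,suppress=True)
k=130/800
C=lambda x,y:((x+.5)*k-.5+105,(y+.5)*k-.5+165)
B=lambda x,y:((x+.5)/6-.5+270,(y+.5)/6-.5+150)
print("small",at("top",B(197,136),.015),"large",at("top",B(190,489),.016),"purple",at("top",B(368,306),.015),at("top",B(477,112),.015),"bolt",at("top",B(178,303),.037))
F=[at("top",C(*p),.012) for p in((138,66),(105,226),(692,156),(664,314))]
L=(F[0]+F[1])/2;Rr=(F[2]+F[3])/2;o=(L+Rr)/2;y=(L-Rr);print(F,np.linalg.norm(y));y/=np.linalg.norm(y)
print("origin",o,"ydir",y,np.degrees(np.arctan2(y[1],y[0])))
for nm,p,z in(("apex",(630,215),.035),("release",(247,155),.058),("pad",(380,180),.04),("wallL",(180,150),.066),("wallR",(315,160),.066)):
    q=at("top",C(*p),z)-o;print(nm,q[:2]@y[:2],q[:2]@[y[1],-y[0]])
p,R,ob=frame();print(p,R)
print(r.calibration("wrist"))
E
```

```text
small [ 0.571  -0.1887  0.015 ] large [ 0.4248 -0.1866  0.016 ] purple [ 0.5019 -0.2598  0.015 ] [ 0.5847 -0.3059  0.015 ] bolt [ 0.4981 -0.1782  0.037 ]
[array([0.5511, 0.2436, 0.012 ]), array([0.4865, 0.2523, 0.012 ]), array([0.521 , 0.0218, 0.012 ]), array([0.4574, 0.0307, 0.012 ])] 0.2236457104316272
origin [0.504  0.1371 0.012 ] ydir [0.1325 0.9912 0.    ] 82.3884496543422
apex -0.09377167851183008 0.0020642833766429916
release 0.051383877478339626 -0.0010851814647762125
pad 0.0033838519201742066 -0.00044008788609212294
wallL 0.0745710235753295 -0.004151252817414005
wallR 0.023980758518976672 0.00019809637000554054
[ 0.1563 -0.6564  0.4039] [[ 0.9728  0.2317 -0.0005]
 [ 0.2317 -0.9728  0.0014]
 [-0.0001 -0.0014 -1.    ]]
{'fx': 297.3186396354542, 'fy': 297.3186396354542, 'cx': 252.7742135546313, 'cy': 189.3950125393124, 'rvec': array([-2.2607,  1.7868,  0.2851]), 'tvec': array([-0.6736, -0.04  ,  0.379 ])}
```

Request:
carry_out:
  moves:
    - [0.04,-0.028,0,0,0.085]
    - [0.08,-0.056,0,0,0.085]
    - [0.12,-0.084,0,0,0.085]
    - [0.16,-0.112,0,0,0.085]
    - [0.2,-0.14,0,0,0.085]
    - [0.24,-0.168,0,0,0.085]
    - [0.28,-0.196,0,0,0.085]
    - [0.32,-0.224,0,0,0.085]
  force: 30

```text
clock: 0.95
tcp_pos: [0.4167, -0.3629, 0.4047]
orientation: [3.12, 0.366, -0.0]
contact_force: [1.1, 0.0, -1.2]
grip_width: 0.0853
gripper_force: 0.0
```

Request:
carry_out:
  moves:
    - [0.04,-0.028,0.02,0,0.085]
    - [0.08,-0.056,0.04,0,0.085]
    - [0.12,-0.084,0.06,0,0.085]
    - [0.16,-0.112,0.08,0,0.085]
    - [0.192,-0.135,0.1,0,0.085]
    - [0.192,-0.135,0.1,0,0.085]
    - [0.192,-0.135,0.1,0,0.085]
    - [0.192,-0.135,0.1,0,0.085]

```text
clock: 1.75
tcp_pos: [0.5707, -0.19, 0.3048]
orientation: [3.12, 0.364, -0.001]
contact_force: [0.2, -0.9, 1.0]
grip_width: 0.0851
gripper_force: 0.0
```

```bash
cat >>h.py <<'E'
def shift(W):
    p,R,o=frame();return np.round(R.T@(np.array(W)-p),4)
E
python3 - <<'E'
from h import *
np.set_printoptions(precision=4,suppress=True)
p,R,o=frame();c=r.calibration("wrist");f=r.grab_frame("wrist")[:,:,::-1]
cv2.imwrite("pics/w1.png",cv2.resize(f,(800,600),interpolation=cv2.INTER_CUBIC))
print(o["clock"],p,R,o["joints"],shift([.571,-.1887,.172]))
for P in([.571,-.1887,.015],[.498,-.178,.037]):print(proj("wrist",P,c)*800/512)
import pickle;pickle.dump(c,open("c1.pkl","wb"))
E
```

```text
1.75 [ 0.5707 -0.19    0.3048] [[ 0.9731  0.2304 -0.0006]
 [ 0.2304 -0.9731 -0.0009]
 [-0.0008  0.0007 -1.    ]] [ 0.3707  0.4758 -0.2008  1.8151  0.1218  0.863  -1.226 ] [ 0.0009 -0.0019  0.1331]
[393.6061 286.1048]
[347.9354 407.6352]
```

View pics/w1.png

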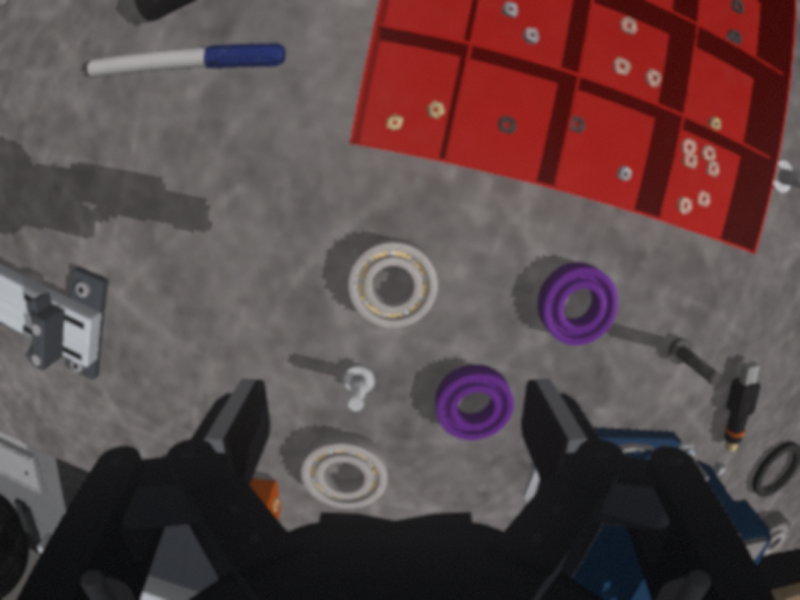

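The bearing is at (394,285), against a prediction of (393.6,286.1). I'll descend and grip it.

Request:
carry_out:
  moves:
    - [0.001,-0.002,0.03,0,0.085]
    - [0.001,-0.002,0.06,0,0.085]
    - [0.001,-0.002,0.09,0,0.085]
    - [0.001,-0.002,0.11,0,0.08]
    - [0.001,-0.002,0.125,0,0.075]
    - [0.001,-0.002,0.132,0,0.07]
    - [0.001,-0.002,0.132,0,0.045]
    - [0.001,-0.002,0.132,0,0.04]
  force: 35

```text
clock: 2.6
tcp_pos: [0.5722, -0.1871, 0.1738]
orientation: [3.119, 0.365, 0.002]
contact_force: [0.5, 0.1, -1.1]
grip_width: 0.0504
gripper_force: 36.5
```

Request:
carry_out:
  moves:
    - [0,0,0,0,0.04]
    - [0,0,0,0,0.04]
    - [0,0,0,0,0.04]
    - [0,0,0,0,0.04]
    - [0,0,-0.01,0,0.04]
    - [0,0,-0.03,0,0.04]
    - [0,0,-0.07,0,0.04]
    - [0,0,-0.11,0,0.04]

```text
clock: 3.4
tcp_pos: [0.5713, -0.1864, 0.2836]
orientation: [-3.119, -0.367, 0.003]
contact_force: [0.9, -1.1, -1.1]
grip_width: 0.0499
gripper_force: 37.0
```

Request:
carry_out:
  moves:
    - [0,-0.01,-0.02,-0.149,0.04]
    - [-0.01,-0.04,-0.02,-0.298,0.04]
    - [-0.02,-0.08,-0.02,-0.447,0.04]
    - [-0.03,-0.12,-0.02,-0.596,0.04]
    - [-0.04,-0.16,-0.02,-0.745,0.04]
    - [-0.045,-0.18,-0.02,-0.894,0.04]
    - [-0.045,-0.189,-0.02,-1.043,0.04]
    - [-0.045,-0.189,-0.02,-1.192,0.04]

```text
clock: 4.2
tcp_pos: [0.4835, -0.0113, 0.3033]
orientation: [2.367, 2.066, 0.0]
contact_force: [-0.4, -0.2, -1.0]
grip_width: 0.05
gripper_force: 37.0
```

Request:
carry_out:
  moves:
    - [0,0,0,-0.012,0.04]
    - [0,0,0,-0.012,0.04]
    - [0,0,0,-0.012,0.04]
    - [0,0,0,-0.012,0.04]
    - [0,0,0,-0.012,0.04]
    - [0,0,0,-0.012,0.04]
    - [0,0,0,-0.012,0.04]
    - [0,0,0,-0.012,0.04]

```text
clock: 5.0
tcp_pos: [0.4842, -0.0132, 0.3027]
orientation: [-2.364, -2.069, 0.0]
contact_force: [-0.3, 0.5, -1.3]
grip_width: 0.0503
gripper_force: 37.0
```

```bash
python3 - <<'E'
from h import *
np.set_printoptions(precision=4,suppress=True)
p,R,o=frame();c=r.calibration("wrist");f=r.grab_frame("wrist")[:,:,::-1]
cv2.imwrite("pics/w2.png",cv2.resize(f,(800,600),interpolation=cv2.INTER_CUBIC))
import pickle;pickle.dump(c,open("c2.pkl","wb"))
print(o["clock"],p,R,o["joints"],o["grip_width"])
O=np.array([.504,.1371,0]);Y=np.array([.1325,.9912,0]);X=np.array([.9912,-.1325,0])
def W(x,y,z):return O+x*X+y*Y+[0,0,z]
for P in((0,-.094,.044),(0,-.064,.026),(0,.003,.035),(0,.051,.058),(.02,-.13,.026),(-.02,-.13,.026)):print(P,proj("wrist",W(*P),c)*800/512)
E
```

```text
5.0 [ 0.4842 -0.0132  0.3027] [[ 0.1328  0.9911 -0.    ]
 [ 0.9911 -0.1328  0.    ]
 [-0.     -0.     -1.    ]] [ 0.3594  0.3518 -0.5457  2.0676  0.2554  0.7865 -0.4742] 0.050282544834853636
(0, -0.094, 0.044) [395.935  194.9611]
(0, -0.064, 0.026) [395.8157 134.8139]
(0, 0.003, 0.035) [395.6822   6.8647]
(0, 0.051, 0.058) [395.596  -93.6093]
(0.02, -0.13, 0.026) [432.8197 258.1315]
(-0.02, -0.13, 0.026) [359.0174 258.2056]
```

View pics/w2.png

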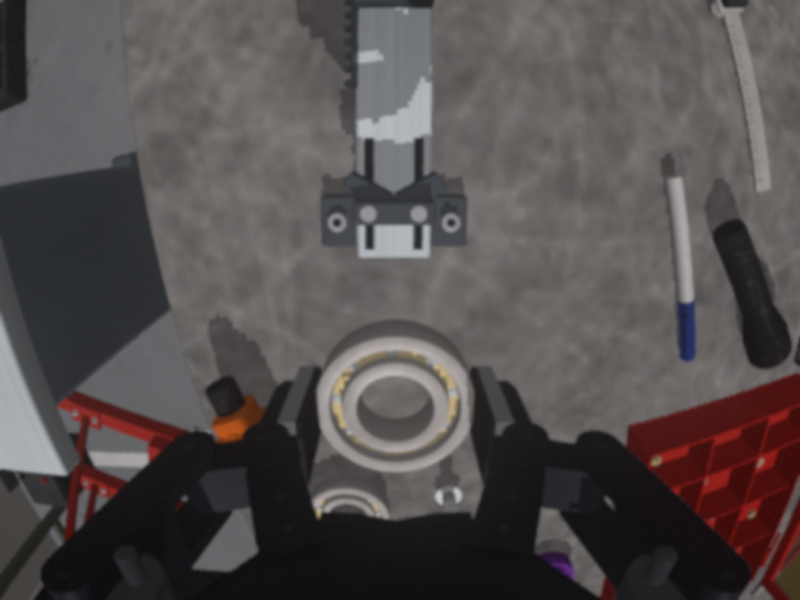

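The vee apex is at (396,192) and the held bearing's top is centred at about (395,402). The rail end edge is at row 257, as predicted.

```bash
cat >>h.py <<'E'
O=np.array([.504,.1371,0]);Y=np.array([.1325,.9912,0]);X=np.array([.9912,-.1325,0])
def W(x,y,z):return O+x*X+y*Y+[0,0,z]
def C(P):q=np.array(P)-O;return np.array([q@X,q@Y,q[2]])
E
python3 - <<'E'
from h import *
import pickle
np.set_printoptions(precision=4,suppress=True)
c=pickle.load(open("c2.pkl","rb"));s=.64
for z in(.044,.052):print("apex",C(at("wrist",(396*s,192*s),z,c)))
print("wings",C(at("wrist",(362*s,176*s),.044,c)),C(at("wrist",(430*s,176*s),.044,c)))
print("bearing",C(at("wrist",(395*s,402*s),.144,c)),"tcp",C(frame()[0]))
print("padtop",C(at("wrist",(396*s,6*s),.042,c)))
E
```

```text
apex [ 0.     -0.0925  0.044 ]
apex [ 0.     -0.0918  0.052 ]
wings [-0.0164 -0.0846  0.044 ] [ 0.0165 -0.0846  0.044 ]
bearing [-0.0005 -0.1483  0.144 ] tcp [ 0.0004 -0.1516  0.3027]
padtop [0.0001 0.0012 0.042 ]
```

Request:
carry_out:
  moves:
    - [0.04,0,0.0,0,0.04]
    - [0.075,0,0.01,0,0.04]
    - [0.0915,0,0.035,0,0.04]
    - [0.0915,0,0.06,0,0.04]
    - [0.0915,0,0.08,0,0.04]
    - [0.0915,0,0.092,0,0.04]
    - [0.0915,0,0.096,0,0.04]
    - [0.0915,0,0.099,0,0.04]

```text
clock: 5.85
tcp_pos: [0.4967, 0.0775, 0.2038]
orientation: [2.364, 2.068, 0.001]
contact_force: [0.2, 0.5, -1.8]
grip_width: 0.0499
gripper_force: 37.0
```

Request:
carry_out:
  moves:
    - [0,0,0.001,0,0.04]
    - [0,0,0.002,0,0.04]
    - [0,0,0.003,0,0.04]
    - [0,0,0.0035,0,0.04]
    - [0,0,0.004,0,0.04]
    - [0,0,0.004,0,0.04]
    - [0,0,0.004,0,0.04]
    - [0,0,0.004,0,0.04]

```text
clock: 6.65
tcp_pos: [0.4964, 0.0775, 0.1998]
orientation: [2.364, 2.069, 0.0]
contact_force: [-0.8, -0.6, -1.1]
grip_width: 0.0501
gripper_force: 37.0
```

Request:
carry_out:
  moves:
    - [0,0,0.0005,0,0.04]
    - [0,0,0.0005,0,0.04]
    - [0,0,0.001,0,0.04]
    - [0,0,0.001,0,0.04]
    - [0,0,0.001,0,0.04]
    - [0,0,0.001,0,0.04]
    - [0,0,0.001,0,0.04]
    - [0,0,0.001,0,0.04]

```text
clock: 7.45
tcp_pos: [0.4964, 0.0776, 0.1994]
orientation: [2.364, 2.068, 0.0]
contact_force: [-3.4, -1.0, 9.3]
grip_width: 0.0502
gripper_force: 38.0
```

The bearing is touching the rail. I'll let go and rise.

Request:
carry_out:
  moves:
    - [0,0,0,0,0.055]
    - [0,0,0,0,0.065]
    - [0,0,0,0,0.075]
    - [0,0,0,0,0.08]
    - [0,0,-0.01,0,0.08]
    - [0,0,-0.04,0,0.08]
    - [0,0,-0.08,0,0.08]
    - [0,0,-0.11,0,0.08]

```text
clock: 8.25
tcp_pos: [0.4965, 0.0778, 0.3112]
orientation: [2.363, 2.069, 0.002]
contact_force: [1.0, -0.1, -0.6]
grip_width: 0.0802
gripper_force: 0.0
```

Request:
carry_out:
  moves:
    - [-0.03,0,0,0,0.08]
    - [-0.07,0,0,0,0.06]
    - [-0.09,0,0,0,0.03]
    - [-0.09,0,0,0,0]
    - [-0.09,0,0,0,0]
    - [-0.09,0,0,0,0]
    - [-0.09,0,0,0,0]
    - [-0.09,0,0,0,0]

```text
clock: 9.05
tcp_pos: [0.4845, -0.0107, 0.3087]
orientation: [-2.362, -2.071, -0.0]
contact_force: [-1.2, 1.0, 0.1]
grip_width: 0.0002
gripper_force: 0.0
```

```bash
python3 - <<'E'
from h import *
import pickle
np.set_printoptions(precision=4,suppress=True)
p,R,o=frame();c=r.calibration("wrist");f=r.grab_frame("wrist")[:,:,::-1]
t=r.grab_frame("top")[:,:,::-1];ct=r.calibration("top")
pickle.dump(c,open("c3.pkl","wb"))
a=cv2.resize(f[0:190,160:350],(600,600),interpolation=cv2.INTER_CUBIC)
cv2.imwrite("pics/w3.png",a)
print(o["clock"],C(p),o["grip_width"],o["contact_force"])
for P in((0,-.0585,.041),(0,0.002,.042),(0,.051,.058)):print((proj("wrist",W(*P),c)-[160,0])*600/190)
E
```

```text
9.05 [ 0.0003 -0.1491  0.3087] 0.00015828610315430538 [-1.1502  0.9944  0.1085]
[295.5534 259.6907]
[295.7371  25.8741]
[ 295.9716 -169.3005]
```

View pics/w3.png

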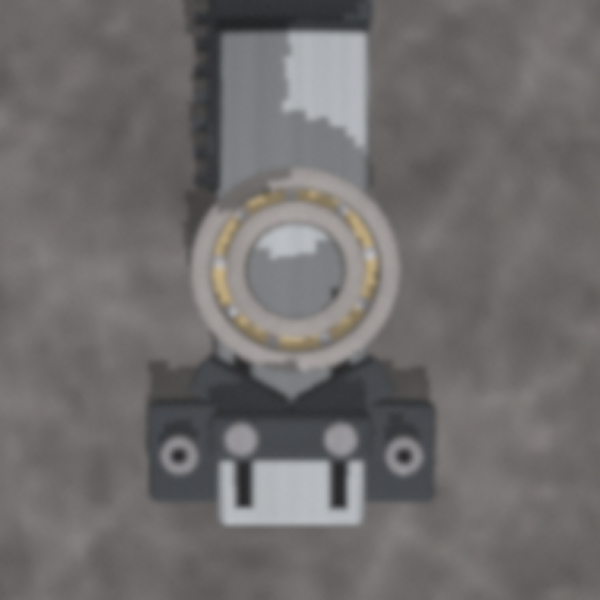

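The bearing lies flat on the rail at (295,268), about 2 mm from its seat, with the pad edge at row 28. Next I'll refine the carriage position.

```bash
python3 - <<'E'
from h import *
import pickle
np.set_printoptions(precision=4,suppress=True)
k=130/800
A=lambda x,y:((x+.5)*k-.5+105,(y+.5)*k-.5+165)
print("cam",C(ray("top",(250,190))[0]))
for n,p,z in(("blackL",(197,150),.058),("blackR",(300,160),.058),("outL",(178,140),.066),("outR",(328,160),.066),("inL",(200,100),.066),("inR",(304,105),.066)):print(n,C(at("top",A(*p),z)))
c=pickle.load(open("c3.pkl","rb"));q=lambda x,y:(x*190/600+160,y*190/600)
print("bear",C(at("wrist",q(295,268),.041,c)),"pad bottom",C(at("wrist",q(295,30),.028,c)),C(at("wrist",q(295,30),.042,c)))
print(shift(W(0,.05,.26)))
E
```

```text
cam [-0.1178 -0.1898  1.0697]
blackL [-0.0022  0.0703  0.058 ]
blackR [0.0003 0.0313 0.058 ]
outL [-0.0005  0.076   0.066 ]
outR [0.001  0.0192 0.066 ]
inL [0.0159 0.0709 0.066 ]
inR [0.0203 0.032  0.066 ]
bear [-0.0001 -0.0606  0.041 ] pad bottom [-0.0002  0.0051  0.028 ] [-0.0002  0.0009  0.042 ]
[ 0.1995 -0.0001  0.0487]
```

Request:
carry_out:
  moves:
    - [0.04,0,0,0,0]
    - [0.08,0,0,0,0]
    - [0.12,0,0.01,0,0]
    - [0.16,0,0.02,0,0]
    - [0.19,0,0.04,0,0]
    - [0.199,0,0.055,0,0]
    - [0.199,0,0.065,0,0]
    - [0.199,0,0.072,0,0]

```text
clock: 9.95
tcp_pos: [0.5106, 0.1851, 0.2357]
orientation: [-2.364, -2.069, 0.003]
contact_force: [0.4, -1.4, -0.0]
grip_width: 0.0
gripper_force: 0.0
```

Request:
carry_out:
  moves:
    - [0,0,0.001,0,0]
    - [0,0,0.002,0,0]
    - [0,0,0.003,0,0]
    - [0,0,0.004,0,0]
    - [0,0,0.006,0,0]
    - [0,0,0.007,0,0]
    - [0,0,0.008,0,0]
    - [0,0,0.008,0,0]

```text
clock: 10.75
tcp_pos: [0.5111, 0.1855, 0.2288]
orientation: [2.364, 2.068, 0.001]
contact_force: [0.7, -1.0, 1.8]
grip_width: -0.0001
gripper_force: 1.4
```

Request:
carry_out:
  moves:
    - [0,0,0.001,0,0]
    - [0,0,0.002,0,0]
    - [0,0,0.003,0,0]
    - [0,0,0.004,0,0]
    - [0,0,0.0045,0,0]
    - [0,0,0.0045,0,0]
    - [0,0,0.0045,0,0]
    - [0,0,0.0045,0,0]

```text
clock: 11.55
tcp_pos: [0.5111, 0.1856, 0.2245]
orientation: [2.364, 2.069, 0.001]
contact_force: [0.7, -1.5, 5.1]
grip_width: 0.0001
gripper_force: 2.8
```

Request:
carry_out:
  moves:
    - [-0.002,0,0.0003,0,0]
    - [-0.005,0,0.0003,0,0]
    - [-0.008,0,0.0003,0,0]
    - [-0.011,0,0.0003,0,0]
    - [-0.014,0,0.0003,0,0]
    - [-0.017,0,0.0003,0,0]
    - [-0.02,0,0.0003,0,0]
    - [-0.022,0,0.0003,0,0]

```text
clock: 12.35
tcp_pos: [0.5082, 0.1651, 0.2245]
orientation: [-2.363, -2.069, -0.005]
contact_force: [2.1, 2.1, 4.9]
grip_width: -0.0
gripper_force: 2.8
```

Request:
carry_out:
  moves:
    - [-0.002,0,0,0,0]
    - [-0.004,0,0,0,0]
    - [-0.006,0,0,0,0]
    - [-0.008,0,0,0,0]
    - [-0.01,0,0,0,0]
    - [-0.012,0,0,0,0]
    - [-0.014,0,0,0,0]
    - [-0.016,0,0,0,0]

```text
clock: 13.15
tcp_pos: [0.5061, 0.1493, 0.2245]
orientation: [-2.362, -2.07, -0.005]
contact_force: [1.5, 1.4, 5.7]
grip_width: -0.0003
gripper_force: 2.9
```

```bash
python3 - <<'E'
from h import *
np.set_printoptions(precision=4,suppress=True)
p,R,o=frame();print(C(p),R.T@o["contact_force"])
t=r.grab_frame("top")[:,:,::-1]
cv2.imwrite("pics/t4.png",cv2.resize(t[165:230,105:235],(800,400),interpolation=cv2.INTER_CUBIC))
s=r.grab_frame("side")[:,:,::-1]
cv2.imwrite("pics/t4s.png",cv2.resize(s[150:220,220:280],(600,700)[:2],interpolation=cv2.INTER_CUBIC))
E
```

```text
[0.0005 0.0124 0.2245] [ 1.6285  1.2814 -5.7247]
```

View pics/t4.png

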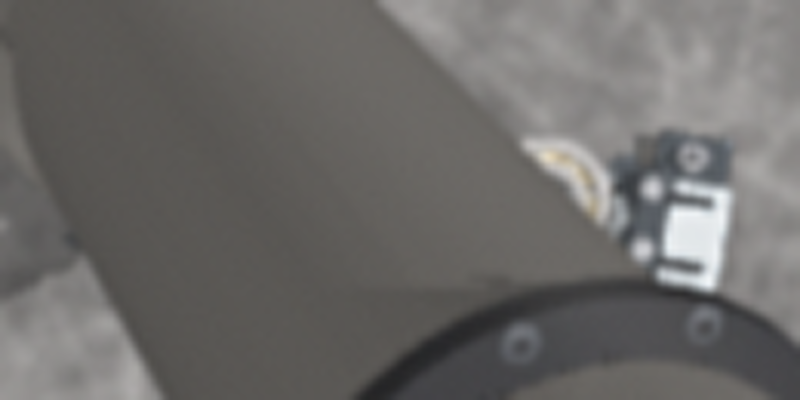

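The arm hides the jaw from the top camera, so I'll go on by force in small steps.

Request:
carry_out:
  moves:
    - [-0.001,0,0,0,0]
    - [-0.002,0,0,0,0]
    - [-0.003,0,0,0,0]
    - [-0.004,0,0,0,0]
    - [-0.005,0,0,0,0]
    - [-0.006,0,0,0,0]
    - [-0.007,0,0,0,0]
    - [-0.008,0,0,0,0]

```text
clock: 14.05
tcp_pos: [0.5051, 0.1416, 0.2245]
orientation: [-2.362, -2.07, -0.005]
contact_force: [1.8, 3.8, 5.8]
grip_width: -0.0001
gripper_force: 3.0
```

Request:
carry_out:
  moves:
    - [-0.0005,0,0,0,0]
    - [-0.001,0,0,0,0]
    - [-0.0015,0,0,0,0]
    - [-0.002,0,0,0,0]
    - [-0.0025,0,0,0,0]
    - [-0.003,0,0,0,0]
    - [-0.0035,0,0,0,0]
    - [-0.004,0,0,0,0]

```text
clock: 14.85
tcp_pos: [0.5044, 0.1381, 0.2245]
orientation: [-2.361, -2.07, -0.006]
contact_force: [0.7, 4.6, 4.7]
grip_width: -0.0003
gripper_force: 2.8
```

```bash
cat >s.py <<'E'
from h import *
F=[]
for i in range(5):
    p,R,o=frame();F.append(R.T@o["contact_force"]);r.grab_frame("side")
print(o["clock"],np.round(C(p),4),np.round(np.mean(F,0),2),np.round([f[0] for f in F],1))
E
python3 s.py
```

```text
15.05 [0.0003 0.001  0.2245] [ 3.91  0.41 -5.17] [4.7 4.  3.8 3.7 3.4]
```

Request:
carry_out:
  moves:
    - [-0.0005,0,0,0,0]
    - [-0.001,0,0,0,0]
    - [-0.0015,0,0,0,0]
    - [-0.002,0,0,0,0]
    - [-0.0025,0,0,0,0]
    - [-0.003,0,0,0,0]
    - [-0.0035,0,0,0,0]
    - [-0.004,0,0,0,0]

```text
clock: 15.9
tcp_pos: [0.5039, 0.1344, 0.2245]
orientation: [-2.361, -2.07, -0.007]
contact_force: [0.5, 5.7, 4.2]
grip_width: -0.0002
gripper_force: 3.4
```

```bash
python3 s.py
```

```text
16.1 [ 0.0003 -0.0028  0.2245] [ 5.25 -0.15 -5.44] [5.8 4.3 5.5 4.9 5.7]
```

Request:
carry_out:
  moves:
    - [-0.0005,0,0,0,0]
    - [-0.001,0,0,0,0]
    - [-0.0015,0,0,0,0]
    - [-0.002,0,0,0,0]
    - [-0.0025,0,0,0,0]
    - [-0.003,0,0,0,0]
    - [-0.0035,0,0,0,0]
    - [-0.004,0,0,0,0]

```text
clock: 16.95
tcp_pos: [0.5034, 0.1307, 0.2246]
orientation: [-2.36, -2.07, -0.008]
contact_force: [0.8, 7.0, 5.6]
grip_width: -0.0002
gripper_force: 4.1
```

```bash
python3 s.py; python3 - <<'E'
from h import *
f=r.grab_frame("side")[:,:,::-1]
print([np.round(proj("side",W(*P))) for P in((0,0,.026),(0,-.04,.03),(0,-.112,0))])
cv2.imwrite("pics/s5.png",cv2.resize(f[140:220,190:310],(800,533),interpolation=cv2.INTER_CUBIC))
E
```

```text
17.15 [ 2.000e-04 -6.500e-03  2.246e-01] [ 6.62 -0.02 -4.57] [7.1 6.4 6.2 6.7 6.8]
[array([247., 184.]), array([247., 188.]), array([248., 210.])]
```

View pics/s5.png

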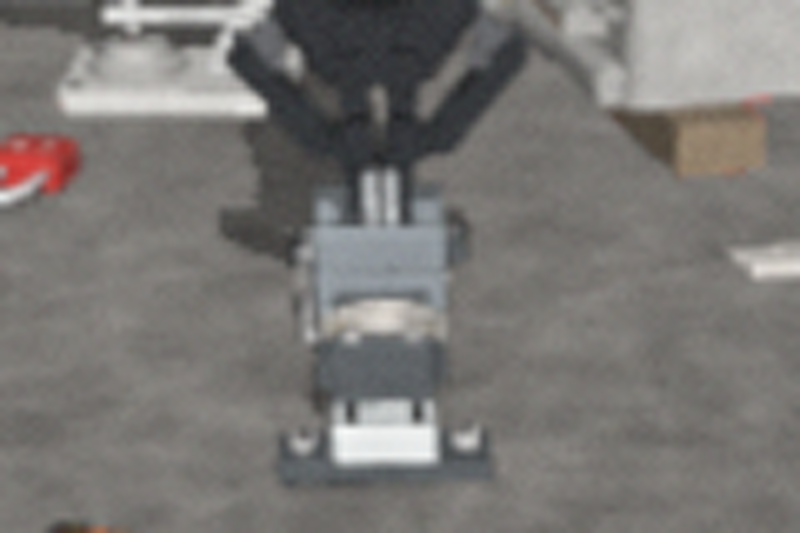

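The side view shows the jaw up against the bearing in the vee. Force rises at about 0.37 N/mm, so the pad is pressed about 7 mm. I'll push on gently.

Request:
carry_out:
  moves:
    - [-0.0005,0,0,0,0]
    - [-0.001,0,0,0,0]
    - [-0.0015,0,0,0,0]
    - [-0.002,0,0,0,0]
    - [-0.0025,0,0,0,0]
    - [-0.003,0,0,0,0]
    - [-0.003,0,0,0,0]
    - [-0.003,0,0,0,0]

```text
clock: 18.05
tcp_pos: [0.503, 0.128, 0.2246]
orientation: [-2.36, -2.07, -0.008]
contact_force: [1.5, 6.9, 3.7]
grip_width: 0.0002
gripper_force: 4.4
```

```bash
python3 s.py
```

```text
18.25 [ 2.000e-04 -9.100e-03  2.245e-01] [ 6.95 -0.01 -4.11] [7.  6.9 6.9 6.9 7. ]
```

Request:
carry_out:
  moves:
    - [-0.0003,0,0,0,0]
    - [-0.0007,0,0,0,0]
    - [-0.0007,0,0,0,0]
    - [-0.0007,0,-0.002,0,0]
    - [-0.0007,0,-0.004,0,0]
    - [-0.0007,0,-0.006,0,0]
    - [-0.0007,0,-0.008,0,0]
    - [-0.0007,0,-0.0095,0,0]

```text
clock: 19.1
tcp_pos: [0.5024, 0.127, 0.2332]
orientation: [-2.359, -2.07, -0.006]
contact_force: [1.1, 8.2, -6.3]
grip_width: 0.0002
gripper_force: 3.9
```

```bash
python3 s.py
```

```text
19.3 [-0.0003 -0.0102  0.2333] [7.63 0.17 3.32] [8.2 6.9 8.1 7.2 7.8]
```

Request:
carry_out:
  moves:
    - [0.001,0,0,0,0]
    - [0.002,0,0,0,0]
    - [0.003,0,0,0,0]
    - [0.004,0,0,0,0]
    - [0.005,0,0,0,0]
    - [0.006,0,0,0,0]
    - [0.007,0,0,0,0]
    - [0.0085,0,0,0,0]

```text
clock: 20.15
tcp_pos: [0.5038, 0.132, 0.2332]
orientation: [2.365, 2.067, -0.002]
contact_force: [-0.4, 0.4, -0.3]
grip_width: 0.0004
gripper_force: 0.0
```

```bash
python3 s.py
```

```text
20.35 [ 0.0004 -0.0044  0.2334] [-0.33 -0.08  0.24] [ 0.4 -0.5 -0.8 -0.4 -0.2]
```

The finger is free and the jaw is holding. I'll rise and back off for a last look.

Request:
carry_out:
  moves:
    - [0,0,-0.005,0,0]
    - [0,0,-0.015,0,0]
    - [0,0,-0.04,0,0]
    - [0,0,-0.07,0,0]
    - [-0.03,0,-0.09,0,0]
    - [-0.06,0,-0.1,0,0]
    - [-0.09,0,-0.1,0,0]
    - [-0.1,0,-0.1,0,0]

```text
clock: 21.2
tcp_pos: [0.4902, 0.0306, 0.3344]
orientation: [2.367, 2.063, -0.001]
contact_force: [-0.2, 0.6, 0.0]
grip_width: -0.0002
gripper_force: 0.0
```

```bash
python3 - <<'E'
from h import *
import pickle
np.set_printoptions(precision=4,suppress=True)
for i in range(4): r.grab_frame("side")
p,R,o=frame();c=r.calibration("wrist");f=r.grab_frame("wrist")[:,:,::-1]
pickle.dump(c,open("c6.pkl","wb"));print(o["clock"],C(p))
cv2.imwrite("pics/w6.png",cv2.resize(f[0:200,155:355],(600,600),interpolation=cv2.INTER_CUBIC))
for P in((0,-.0625,.041),(0,-.0365,.041),(0,.006,.058),(0,.006,.051)):print(P,(proj("wrist",W(*P),c)-[155,0])*3)
E
```

```text
21.4 [ 0.0003 -0.1032  0.3338]
(0, -0.0625, 0.041) [294.8383 420.7372]
(0, -0.0365, 0.041) [294.8454 332.776 ]
(0, 0.006, 0.058) [294.9603 180.9825]
(0, 0.006, 0.051) [294.9068 183.9441]
```

View pics/w6.png

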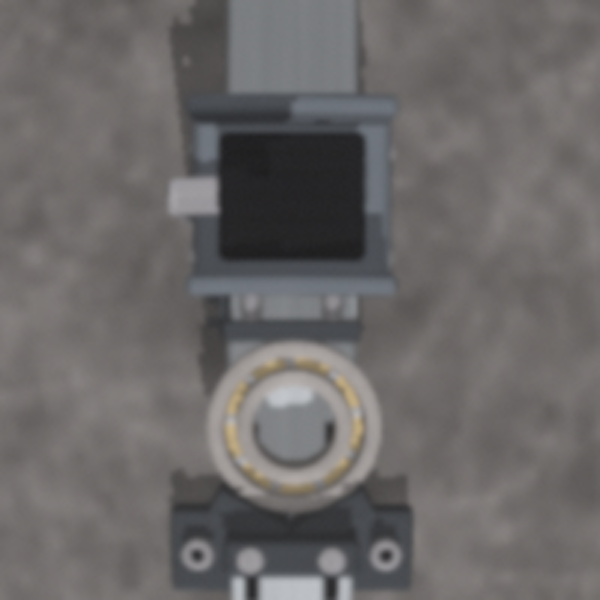

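The bearing sits in the vee with its centre at (294,427). The pad plate's front edge, at row 339, meets the bearing's edge at row 341. The carriage walls span rows 95 to 292. Next I'll compare the pad's protrusion with what it was at the start.

```bash
python3 - <<'E'
from h import *
import pickle
np.set_printoptions(precision=4,suppress=True)
c=pickle.load(open("c6.pkl","rb"));q=lambda x,y:(x/3+155,y/3)
for n,row,z in(("wall+y",97,.066),("wall-y outer",293,.066),("pad",339,.042),("bearing edge",341,.041),("bearing far",513,.041),("rel+",131,.058),("rel-",261,.058),("rel- if down",261,.051),("apex",518,.044)):print(n,C(at("wrist",q(295,row),z,c)))
for n,x in(("relx-",219),("relx+",366)):print(n,C(at("wrist",q(x,195),.058,c))[0],C(at("wrist",q(x,195),.0535,c))[0])
k=130/800
A=lambda x,y:((x+.5)*k-.5+105,(y+.5)*k-.5+165)
print("initial pad (384,185), wall (328,160)",C(at("top",A(384,190),.042)),C(at("top",A(328,160),.066)))
E
```

```text
wall+y [-0.      0.0279  0.066 ]
wall-y outer [-0.     -0.0247  0.066 ]
pad [ 0.     -0.0383  0.042 ]
bearing edge [ 0.     -0.0389  0.041 ]
bearing far [ 0.0001 -0.0906  0.041 ]
rel+ [0.    0.02  0.058]
rel- [ 0.    -0.016  0.058]
rel- if down [ 0.     -0.0158  0.051 ]
apex [ 0.     -0.0914  0.044 ]
relx- -0.02031960304899665 -0.020685080452294898
relx+ 0.01900318028951829 0.019363398656271076
initial pad (384,185), wall (328,160) [-0.0042  0.0008  0.042 ] [0.001  0.0192 0.066 ]
```

The pad protrudes about 13.6 mm against 18 to 20 mm at the start, so it is still pushed in by roughly 5 to 6.5 mm. The jaw stopped at a notch about 2 mm back, against the pad's spring, so it is locked.

```bash
python3 -c "
from bench import r
print(r.hand_in())"
```

```text
the job is handed in; nothing more can be done
None
```

I handed the job in at about 21 s: the small bearing lies flat in the vee, and the jaw appears locked with its pad still pushed in by an estimated 5–6.5 mm. I judged the release fully up from the jaw holding and the finger touching nothing, because the last picture couldn't settle it.

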